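Stow the walnut rolling pin and lock its keeper

TASK

Take the dark walnut rolling pin out of the utensil crate and lay it, without dropping it, in the two V-shaped cradles of the pin rack, one handle in each, and let go. Then turn the rack's black knob clockwise (seen from above) to its stop, so that the yellow keeper points straight across the pin's handle. Leave the other utensils in the crate and do not disturb the other things on the counter.

Things in the scene. Friction and masses are not known exactly. Their poses are not given: they have to be found in the camera images.
- walnut_pin: The dark walnut rolling pin, 200 mm long, 0.2 to 0.4 kg, lying in the crate. Barrel 40 mm in diameter, 110 mm long, in the middle; at each end a handle 22 mm in diameter, 45 mm long, with a thin brass ring where it meets the barrel. Origin at its middle, on its axis; x runs along its axis; y and z turn with it as it rolls. Both ends are alike.
- crate: Fixed open grey plastic crate, 250 mm (its x) by 320 mm (its y), 55 mm high, walls and floor 6 mm thick. Origin at the centre of its underside, z up. Four utensils lie side by side in it, roughly along its x, spaced about 68 mm along its y in any order, with some 25 to 35 mm free beside each.
- beech_pin: Plain pale beech dowel rolling pin in the crate, 190 mm long, 28 mm in diameter. Origin at its middle, x along its axis. It stays in the crate.
- palette_knife: Palette knife with a red handle and a steel blade in the crate, 180 mm long, 34 mm wide, 22 mm high. Origin near its middle at the underside, x along it to the blade. It stays in the crate.
- brush: Pastry brush with a blue handle and white bristles in the crate, 175 mm long, 32 mm wide, 26 mm high. Origin near its middle at the underside, x along it to the bristles. It stays in the crate.
- rack: Fixed pin rack: wooden base board 250 by 160 mm, 12 mm thick, carrying two aluminium V cradles and the keeper's post. Origin on the counter below rack_axis, x along the pin's resting direction, z up. Each cradle is 16 mm thick, centred 76 mm either side of the origin along x; its V opens upward at 90 degrees, 50 mm wide at the top, which is 58 mm above the counter.
- rack_axis (a point): Where the middle of the walnut pin belongs: on the pin's axis when it rests in the cradles, 47 mm above the counter, straight above the rack's origin; x along the pin's resting direction, z up. The handles lie in the Vs and the barrel hangs free between them, with 12 mm to spare at each end.
- keeper_grip (a point): Grip point of the black bar knob that turns the keeper: on its vertical turning axis, 96 mm above the counter, 85 mm along x and 65 mm along y from rack_axis. The bar is 44 mm long (along this point's x), 16 mm wide (its y), its top 12 mm above this point. Turns with the knob.
- keeper (a joint): Angle of knob and keeper, rad. The keeper is a flat yellow arm under the bar and in line with it, 18 mm wide, reaching 80 mm from the axis, underside 66 mm above the counter. 0: open, it points along the rack's x. Grows clockwise seen from above to the stop at 1.57: closed, it points along the rack's -y, 8 mm above the pin's handle. Stays where left.
- jam_jar: Red jar with a brass lid, 70 mm in diameter, 100 mm high, behind the work area. Origin at the centre of its underside. A bystander.
- tart_tin: Empty aluminium tart tin, 100 mm in diameter, 30 mm high, on the robot's left. Origin at the centre of its underside. A bystander.
- mug: White mug, 80 mm in diameter, 90 mm high, on the robot's right. Origin at the centre of its underside. A bystander.
- flour_can: Blue can with a blank label, 100 mm in diameter, 150 mm high, on the robot's left. Origin at the centre of its underside. A bystander.
Things that resemble listed ones, but are neither listed nor needed, are in the scene too. Leave any green or purple look-alike of the walnut_pin alone. What is shaped like the palette_knife but turquoise is not meant.

How it is judged:
By the outcome, as a careful person would: the job done as asked, in the order asked, and still so for the second after the job is handed in, with the robot touching nothing.
It also fails if it takes over 54 s, if anything falls off the work surface, if the arm or the gripper's body presses on something with over 40 N, if the wrist force passes 120 N, or if a joint passes its speed limit or range.

ROBOT

A 6-joint arm with a two-finger parallel gripper is mounted at the origin on the work surface. World frame = base frame: x ahead of the robot, y to its left, z up, the work surface at z = 0. Lengths are in m, angles in rad, forces in N, time in s.
With the tool pointing down it reaches from about 0.375 to 0.9 m from the base axis. Payload 3.1 kg.
Tool frame: the origin (TCP) lies between the finger pads; the fingertips stand 8 mm ahead of it and the grasp point (between the pads) lies 11 mm behind it; z points along the fingers, y is the line along which they close (so a half turn about z gives the same grasp; the last joint's range is limited). The gripper opens to 87 mm and grips with 3 to 60 N. Pads are 19 mm wide; open, the fingers measure 117 mm over their backs; the gripper's body (75 mm by 190 mm) begins 51 mm behind the grasp point.
Start: joints at [1.097, 0.527, 1.433, -0, 1.181, -0.178], TCP at [0.182, 0.598, 0.206] pointing down, gripper open.
Joint ranges: [-3.08, 3.08], [-0.75, 2.2], [0.22, 2.44], [-1.43, 4.57], [0, 2.65], [-2.85, 2.85]. Speed limits (rad/s): [2.79, 2.79, 3.14, 3.14, 3.14, 3.14].

INTERFACE

Orientations are given as a unit quaternion [x, y, z, w].
In Python, from rig import robot gives the robot as it stands.
- The arm moves only by the tool move_arm, never from a script. Its argument "motion" is text: rows parted by semicolons, each of 5 numbers parted by spaces: the opening, from -1 (shut) to 1 (fully open), then the shift along the tool's x, y, z normalised to -1 to 1, where 1 is 0.2 m, then the turn about the tool's z normalised to -1 to 1, where 1 is pi rad. A call has 1 to 12 rows; each row is the pose to reach, as a shift and turn from the pose commanded when the call began, along the tool's axes at that moment, turning the shorter way round; what a row does not reach only later rows make up. A row lasts 1/12 s, in which the tool goes at most 41.7 mm and 7.16 degrees, less where a joint would pass 70% of its speed; a pose out of reach is approached as far as the arm can. A call with a number of a shift or a turn outside -1 to 1 is refused whole. A call with a gripper value outside its range is refused whole. The fingers move at their own pace and stop on an object; "newtons" is the grip in N (left out, the last holds). Time passes only in rows, so rows that repeat a pose let the fingers close. It gives the time, the measured TCP pose, the force, the opening and the grip force at its end, in the units of the state.
- robot.get_obs(): the state, without advancing time (a new reading comes with each control period).
- robot.camera(name): name is "scene" or "top" or "wrist"; returns (picture, depth): 400x640x3 uint8, red, green, blue; 400x640 float32, m along the optical axis (not along the pixel's ray), 0 where there is no reading.
- robot.camera_model(name): a dict with "mtx" (3x3 intrinsics, pixels), "position" and "attitude" of the camera in the world. Camera axes: x right, y down, z forward; pixel columns grow to the right and rows downward; lengths in m; the calibration is good to about 2 mm. The wrist camera is an equidistant fisheye: a pixel r from the principal point sees the ray r / f radians off the axis. A picture is of the moment at which its call begins: read the wrist's pose just before it. camera_model takes no time and is no camera call; for the wrist camera it gives the pose at the moment of the call.
- robot.hand_in(): hands the job in; it is judged then, once.
The state is a dict: "time": time; "q": joint angles; "joint_velocities": joint speeds; "joint_torque": joint torques, N m; "position": TCP position; "tool_rot": TCP orientation; "ft_force": force on the tool from outside, world axes, zero at the start; "moment": the same for the moment, N m; "grip_width": finger opening in m; "grip_force": force on a finger pad.
Only numpy, scipy, OpenCV 4.12 (cv2) and the standard library are available. Lean on these libraries where they do the work, as an engineer would, in place of code of your own. Each camera call takes 0.05 s, during which the arm holds its last target. There are 200 camera calls.

## Working session

There is one attempt and no reset: what is moved stays moved. The work goes in short steps, Python scripts to look and compute and a tool call to move; the robot and the scene stay as the last step left them, time stands still between calls to the robot, and variables do not carry over. Pictures are saved under pics/ and viewed, at most 10 in all, crops included, and the job is handed in when it is done.

Besides the shell and the picture viewer there is one more tool, called after "Request:" as name(argument=value, ...) on one line, values as JSON. move_arm: Moves the arm, as the interface text tells. Its arguments: {"type":"object","properties":{"motion":{"type":"string"},"newtons":{"type":"number"}},"required":["motion"]}

```bash
mkdir -p pics; cat > h.py <<'E'
import numpy as np, cv2
from scipy.spatial.transform import Rotation as R
from rig import robot
def snap(n,f):
    m=robot.camera_model(n); p,d=robot.camera(n)
    cv2.imwrite(f'pics/{f}.png',p[:,:,::-1]); np.savez(f'{f}.npz',p=p,d=d,K=m['mtx'],t=m['position'],a=np.array(m['attitude']))
def load(f): return np.load(f+'.npz')
def rot(a):
    a=np.array(a); return a if a.shape==(3,3) else R.from_quat(a).as_matrix()
def px(S,u,v,z=None):
    K=S['K']; r=np.array([(u-K[0,2])/K[0,0],(v-K[1,2])/K[1,1],1.]); w=rot(S['a'])@r
    s=S['d'][int(round(v)),int(round(u))] if z is None else (z-S['t'][2])/w[2]
    return S['t']+s*w
E
python3 - <<'E'
from h import *
snap('top','top');snap('scene','scene')
for n in('top','scene'):
    S=load(n);print(S['K'],S['t'],S['a'])
o=robot.get_obs();print(o['time'],o['position'],o['tool_rot'],o['grip_width'],o['ft_force'])
E
```

```text
[[460.10385904   0.         316.66202129]
 [  0.         460.10385904 197.64126264]
 [  0.           0.           1.        ]] [ 0.25207623 -0.02039736  1.42237178] [-0.69852975  0.70904104 -0.05896362  0.07642178]
[[505.11468226   0.         314.59778336]
 [  0.         505.11468226 196.85373855]
 [  0.           0.           1.        ]] [1.01340283 0.73538297 1.45039342] [ 0.28126533  0.91682988 -0.26981409 -0.08667838]
0.1 [0.18182555 0.59723388 0.204777  ] [ 1.47347412e-01  9.89084309e-01 -9.31429498e-04 -3.19447162e-04] 0.08706259529793177 [ 0.09073564 -0.02497118  0.41035509]
```

View pics/top.png

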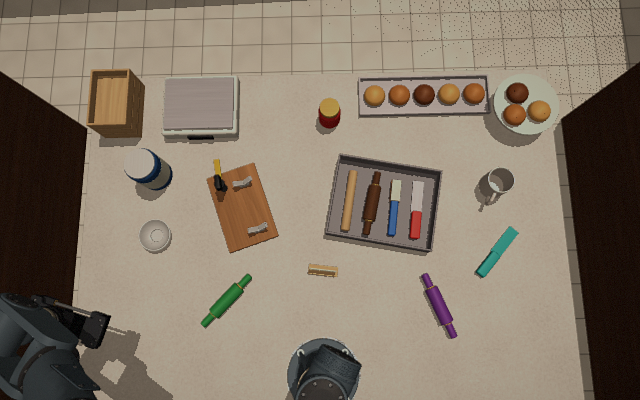

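View pics/scene.png

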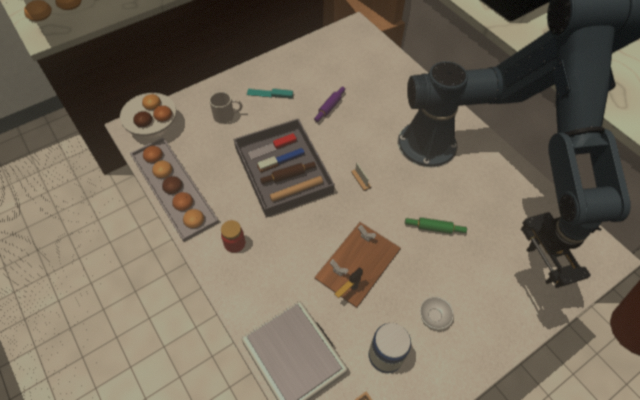

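The top view shows these candidates: dark brown pin with brass rings (371,203), pale dowel (348,200), green look-alike (227,301) and purple look-alike (438,305). I choose (371,203). The rack is at (242,207), its cradles at (242,183) and (257,229), and the knob at (219,182) with its yellow arm pointing up in the image. Next I'll check with close crops.

```bash
python3 - <<'E'
from h import *
S=load('top');p=S['p'][:,:,::-1]
a=cv2.resize(p[150:255,322:445],None,fx=6,fy=5.7,interpolation=cv2.INTER_CUBIC)
a=cv2.resize(p[155:255,325:445],None,fx=6,fy=6,interpolation=cv2.INTER_CUBIC)
b=cv2.resize(p[155:255,195:295],None,fx=6,fy=6,interpolation=cv2.INTER_CUBIC)
cv2.imwrite('pics/ca.png',a);cv2.imwrite('pics/cb.png',b)
E
```

```text
(no output)
```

View pics/ca.png

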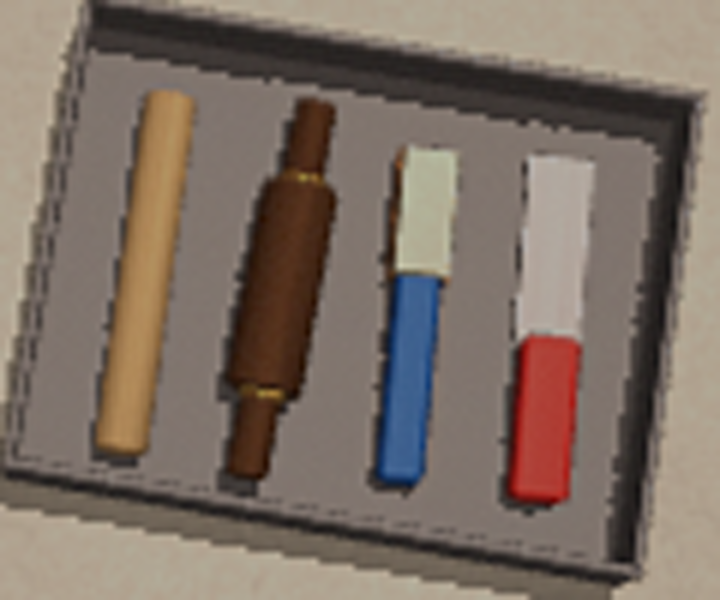

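View pics/cb.png

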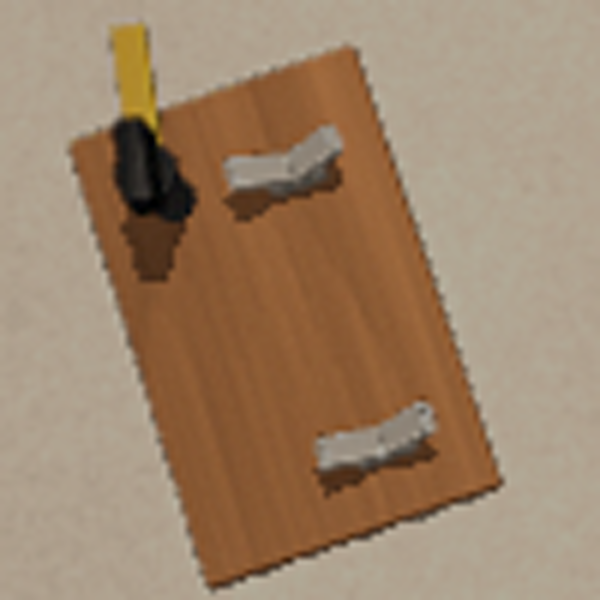

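The crop confirms the dark brown pin with brass rings at about (376,184) and (369,220). The rack crop gives the board corners, the cradles and the knob (open, yellow arm to the upper left).

```bash
python3 - <<'E'
from h import *
S=load('top');np.set_printoptions(precision=4,suppress=True)
c=lambda U,V,ou,ov,z:px(S,(U+.5)/6-.5+ou,(V+.5)/6-.5+ov,z)
for U,V,z in[(318,102,.03),(308,177,.03),(263,393,.03),(248,474,.03)]:print('pin',c(U,V,325,155,z))
B=[c(U,V,195,155,.012) for U,V in[(72,143),(355,45),(502,485),(210,588)]]
print(np.array(B),'ctr',np.mean(B,0))
for i in range(4):print(np.linalg.norm(B[i]-B[i-1]))
print('knob',c(137,160,195,155,.108),'arm tip',c(128,27,195,155,.07),c(140,110,195,155,.07))
# depth
K=S['K'];v,u=np.mgrid[:400,:640];r=np.stack([(u-K[0,2])/K[0,0],(v-K[1,2])/K[1,1],np.ones_like(u)],-1)*S['d'][...,None]
P=r@rot(S['a']).T+S['t']; np.save('P.npy',P)
W=P[155:255,195:295].reshape(-1,3)
print('board z',np.median(W[(W[:,2]>.005)&(W[:,2]<.02)][:,2]))
x0=np.mean(B,0);xd=(B[0]+B[1]-B[2]-B[3])[:2];xd/=np.linalg.norm(xd);yd=np.array([-xd[1],xd[0]])
print('xdir',xd,np.degrees(np.arctan2(xd[1],xd[0])))
L=np.c_[(W[:,:2]-x0[:2])@xd,(W[:,:2]-x0[:2])@yd,W[:,2]]
for s in(1,-1):
  m=(abs(L[:,0]*s-76e-3)<.025)&(L[:,2]>.03)&(L[:,2]<.066)&(abs(L[:,1])<.035)
  Q=L[m];print(len(Q),Q.min(0),Q.max(0),Q.mean(0))
m=(L[:,2]>.09)&(abs(L[:,0])<.15);Q=L[m];print('knob',len(Q),Q.min(0),Q.max(0),Q.mean(0))
m=(L[:,2]>.06)&(L[:,2]<.08)&(L[:,0]>.1);Q=L[m];print('arm',len(Q),Q.min(0),Q.max(0),Q.mean(0))
C=P[165:240,360:385].reshape(-1,3);C=C[(C[:,2]>.02)&(C[:,2]<.06)]
print('pin cloud',len(C),C.mean(0),C[:,2].max());cc=C[:,:2]-C[:,:2].mean(0);print(np.linalg.svd(cc,full_matrices=False)[2][0],np.ptp(cc@np.linalg.svd(cc,full_matrices=False)[2][0]))
E
```

```text
pin [ 0.6019 -0.1779  0.03  ]
pin [ 0.5622 -0.1713  0.03  ]
pin [ 0.4503 -0.1443  0.03  ]
pin [ 0.4092 -0.1354  0.03  ]
[[0.5944 0.361  0.012 ]
 [0.645  0.2117 0.012 ]
 [0.4097 0.1327 0.012 ]
 [0.3592 0.2822 0.012 ]] ctr [0.5021 0.2469 0.012 ]
0.24803516728878497
0.15767466082006842
0.24816813004302082
0.1577844963846701
knob [0.5619 0.3026 0.108 ] arm tip [0.6406 0.3186 0.07  ] [0.5969 0.3112 0.07  ]
board z 0.01231948472385791
xdir [0.9481 0.3181] 18.54584294953768
80 [ 0.0597 -0.0349  0.0312] [0.0992 0.0329 0.0659] [ 0.0676 -0.0067  0.0455]
64 [-0.0923 -0.0345  0.0309] [-0.0769  0.0011  0.0618] [-0.0847 -0.0157  0.0451]
knob 96 [0.0536 0.0257 0.091 ] [0.0966 0.0468 0.1163] [0.0734 0.0355 0.1067]
arm 98 [0.1009 0.0166 0.0651] [0.158  0.0401 0.078 ] [0.1296 0.0277 0.0722]
pin cloud 694 [ 0.4991 -0.1534  0.0399] 0.05917435419283623
[-0.9762  0.2169] 0.24526609637670685
```

```bash
cat >> h.py <<'E'
def yaw():  # world angle of tool y, deg
    y=R.from_quat(robot.get_obs()['tool_rot']).as_matrix()[:,1]; return np.degrees(np.arctan2(y[1],y[0]))
def go(p,yw=None):
    o=robot.get_obs();M=R.from_quat(o['tool_rot']).as_matrix();s=M.T@(np.array(p)-o['position'])/.2
    t=0 if yw is None else -((yw-yaw()+90)%180-90)/180
    print('t',o['time'],'pos',o['position'].round(4) if hasattr(o['position'],'round') else o['position'],'yaw',round(yaw(),2),'| shift',s.round(4),'turn',round(t,4),'rows',np.linalg.norm(s)*.2/.0417)
E
python3 - <<'E'
from h import *
go([.47,.23,.36],108.5)
m=robot.camera_model('wrist');o=robot.get_obs();M=R.from_quat(o['tool_rot']).as_matrix()
print(m['mtx'],M.T@(np.array(m['position'])-o['position']),M.T@rot(m['attitude']))
E
```

```text
t 0.1 pos [0.1818 0.5972 0.2048] yaw 73.05 | shift [-1.9132 -1.338  -0.7742] turn -0.1969 rows 11.796987183071526
[[309.70691629   0.         318.53463113]
 [  0.         309.70691629 194.38041474]
 [  0.           0.           1.        ]] [ 0.08520548 -0.00058469 -0.17915312] [[-3.11729942e-04 -9.52164477e-01 -3.05585848e-01]
 [ 9.99999943e-01 -2.57983664e-04 -2.16263431e-04]
 [ 1.27082200e-04 -3.05585898e-01  9.52164504e-01]]
```

Request:
move_arm(motion="1 -0.2 -0.15 -0.15 -0.03; 1 -0.4 -0.3 -0.3 -0.06; 1 -0.6 -0.45 -0.45 -0.1; 1 -0.8 -0.6 -0.6 -0.14; 1 -1 -0.7 -0.77 -0.18; 1 -1 -0.7 -0.77 -0.197; 1 -1 -0.7 -0.77 -0.197")

```text
time: 0.68
position: [0.333, 0.4039, 0.3603]
tool_rot: [-0.162, 0.987, -0.0, -0.0]
ft_force: [1.5, 0.8, 0.0]
grip_width: 0.0868
grip_force: 0.0
```

```bash
python3 - <<'E'
from h import *
go([.46,.23,.36],108.5)
E
```

```text
t 0.6833 pos [0.333  0.4039 0.3603] yaw 108.66 | shift [-0.3235 -1.0272  0.0017] turn 0.0009 rows 5.164925855269056
```

Request:
move_arm(motion="1 -0.06 -0.2 0 0; 1 -0.12 -0.4 0 0; 1 -0.18 -0.6 0 0; 1 -0.24 -0.8 0 0; 1 -0.32 -1 0 0; 1 -0.32 -1 0 0; 1 -0.32 -1 0 0")

```text
time: 1.27
position: [0.458, 0.2344, 0.359]
tool_rot: [-0.158, 0.987, 0.0, -0.001]
ft_force: [0.2, -0.2, 0.4]
grip_width: 0.0872
grip_force: 0.0
```

```bash
python3 - <<'E'
from h import *
go([.46,.23,.36],108.5)
snap('wrist','w1')
p=load('w1')['p'][:,:,::-1]
# undistort around rack: just enlarge
cv2.imwrite('pics/w1b.png',cv2.resize(p,(800,500)))
E
```

```text
t 1.2667 pos [0.458  0.2344 0.359 ] yaw 108.23 | shift [-0.0028 -0.024  -0.0049] turn -0.0015 rows 0.11808290630645436
```

View pics/w1b.png

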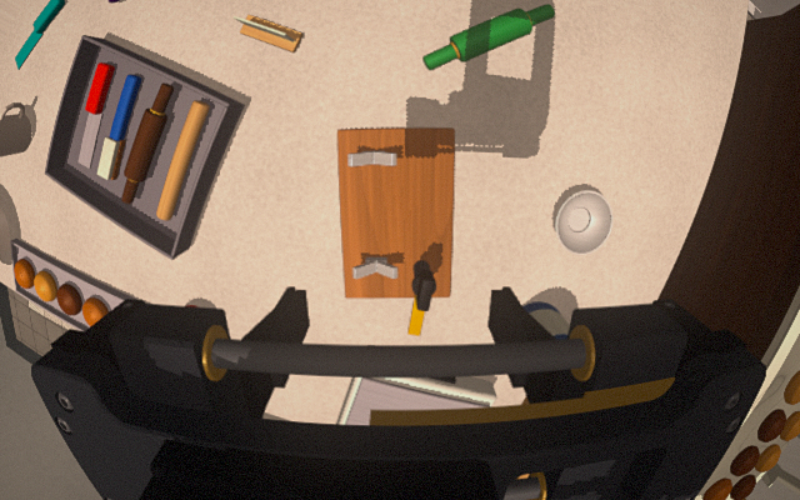

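The wrist view shows the rack at about (395,210), with cradles at (372,158) and (375,268) and the knob at (423,285). The gripper body is wide along its closing direction, so it clears the knob in x. I'll enlarge the rack.

```bash
python3 - <<'E'
from h import *
p=load('w1')['p'][:,:,::-1]
cv2.imwrite('pics/w1c.png',cv2.resize(p[110:235,270:360],None,fx=4.8,fy=4.8,interpolation=cv2.INTER_CUBIC))
E
```

```text
(no output)
```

View pics/w1c.png

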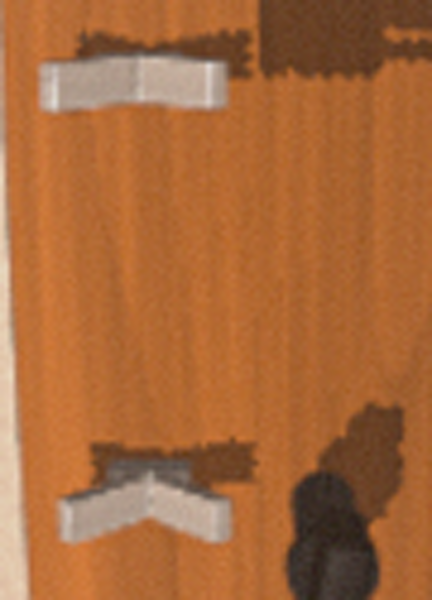

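```bash
cat >> h.py <<'E'
def fe(S,u,v,z):
    K=S['K'];a,b=(u-K[0,2])/K[0,0],(v-K[1,2])/K[1,1];th=np.hypot(a,b)
    w=rot(S['a'])@np.array([a/th*np.sin(th),b/th*np.sin(th),np.cos(th)]);return S['t']+w*(z-S['t'][2])/w[2]
E
python3 - <<'E'
from h import *
np.set_printoptions(precision=4,suppress=True)
S=load('w1');c=lambda U,V,z:fe(S,(U+.5)/4.8-.5+270,(V+.5)/4.8-.5+110,z)
nl,nr,fl,fr=[c(*q,.058) for q in[(48,86),(220,83),(67,522),(225,515)]]
n,f=(nl+nr)/2,(fl+fr)/2;d=(f-n)[:2]
print(n,f,'sep',np.linalg.norm(d),'w',np.linalg.norm(nl-nr),np.linalg.norm(fl-fr),'mid',(n+f)/2,'ang',np.degrees(np.arctan2(d[1],d[0])))
x=d/np.linalg.norm(d);y=np.array([-x[1],x[0]]);m=((n+f)/2)[:2]
print('keeper pred',m+.085*x+.065*y)
print('knob seen front end top',c(335,590,.108))
T=load('top');ct=lambda U,V,z:px(T,(U+.5)/6-.5+195,(V+.5)/6-.5+155,z)
q=[ct(*a,.058) for a in[(232,175),(335,143),(322,455),(428,415)]]
n2,f2=(q[2]+q[3])/2,(q[0]+q[1])/2;print('top:',n2,f2,(n2+f2)/2,np.linalg.norm(n2-f2))
# wrist view depth of knob
u0=lambda a:np.array([a])
K=S['K'];v,u=np.mgrid[200:270,315:360].astype(float);d=S['d'][200:270,315:360]
a,b=(u-K[0,2])/K[0,0],(v-K[1,2])/K[1,1];th=np.hypot(a,b);k=np.tan(th)/th
P=np.stack([a*k,b*k,np.ones_like(a)],-1)*d[...,None]@rot(S['a']).T+S['t']
P=P.reshape(-1,3);P=P[(P[:,2]>.100)&(P[:,2]<.114)&(d.ravel()>0)];print('knob',len(P),P.mean(0),P.min(0),P.max(0))
l=np.c_[(P[:,:2]-m)@x,(P[:,:2]-m)@y];print(l.min(0),l.max(0),np.median(P[:,2]))
E
```

```text
[0.4292 0.1904 0.058 ] [0.5713 0.2388 0.058 ] sep 0.15012120361283712 w 0.05568735786974071 0.0553934048024689 mid [0.5003 0.2146 0.058 ] ang 18.80245607323502
keeper pred [0.5598 0.3036]
knob seen front end top [0.5558 0.3    0.108 ]
top: [0.4306 0.1913 0.058 ] [0.5728 0.2399 0.058 ] [0.5017 0.2156 0.058 ] 0.15027695060642793
knob 272 [0.5595 0.302  0.1075] [0.539  0.2916 0.1005] [0.5827 0.3135 0.1098]
[0.0646 0.0549] [0.1081 0.0746] 0.10792717654156916
```

```bash
python3 - <<'E'
from h import *
go([.48,.035,.28],92);go([.506,-.157,.2],77.4)
E
```

```text
t 1.3167 pos [0.4568 0.2357 0.3591] yaw 108.37 | shift [ 0.2054 -0.9892  0.3948] turn 0.091 rows 5.202488008678852
t 1.3167 pos [0.4568 0.2357 0.3591] yaw 108.37 | shift [ 0.3839 -1.9416  0.7942] turn 0.1721 rows 10.228460260547138
```

Request:
move_arm(motion="0.24 0.04 -0.2 0.08 0.03; 0.24 0.08 -0.4 0.16 0.06; 0.24 0.12 -0.6 0.24 0.1; 0.24 0.16 -0.8 0.32 0.14; 0.24 0.2 -1 0.4 0.172; 0.24 0.2 -1 0.4 0.172")

```text
time: 1.82
position: [0.4811, 0.0316, 0.2775]
tool_rot: [0.11, 0.994, -0.001, -0.002]
ft_force: [-0.3, -1.5, -0.3]
grip_width: 0.0572
grip_force: 0.0
```

```bash
python3 - <<'E'
from h import *
go([.506,-.157,.2],77.4)
E
```

```text
t 1.8167 pos [0.4811 0.0316 0.2775] yaw 77.31 | shift [-0.3297 -0.8918  0.3882] turn -0.0005 rows 4.925655330192021
```

Request:
move_arm(motion="0.24 -0.07 -0.18 0.08 0; 0.24 -0.14 -0.36 0.16 0; 0.24 -0.2 -0.54 0.24 0; 0.24 -0.27 -0.72 0.32 0; 0.24 -0.33 -0.89 0.39 0; 0.24 -0.33 -0.89 0.39 0; 0.24 -0.33 -0.89 0.39 0")

```text
time: 2.4
position: [0.5085, -0.1536, 0.2007]
tool_rot: [0.109, 0.994, 0.001, -0.001]
ft_force: [-0.2, 1.4, -0.1]
grip_width: 0.0539
grip_force: 0.0
```

```bash
python3 - <<'E'
from h import *
snap('wrist','w2')
p=load('w2')['p'][:,:,::-1]
cv2.imwrite('pics/w2b.png',cv2.resize(p[60:310,160:480],None,fx=2.4,fy=2.4,interpolation=cv2.INTER_CUBIC))
go([.506,-.157,.021],77.4);print(robot.get_obs()['grip_width'])
E
```

```text
t 2.45 pos [ 0.5084 -0.1525  0.2013] yaw 77.61 | shift [ 0.0052 -0.0261  0.9015] turn 0.0012 rows 4.325855490228759
0.05442556815841036
```

View pics/w2b.png

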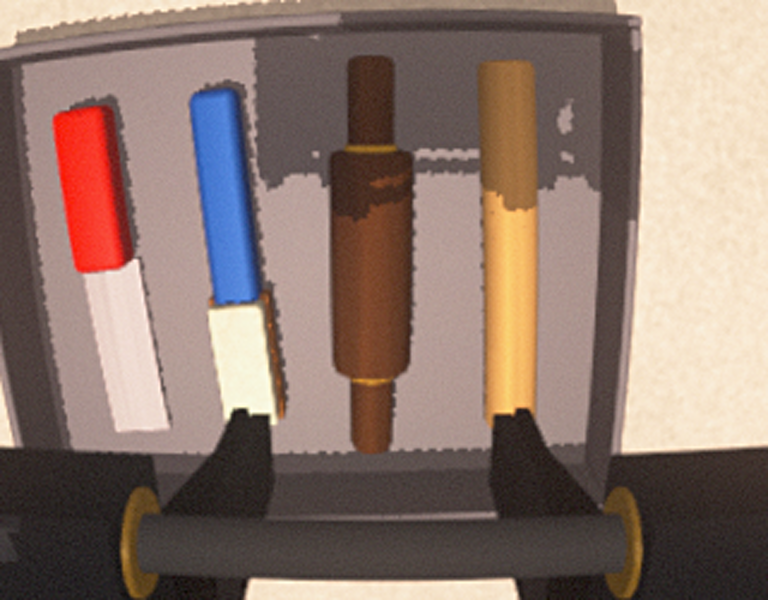

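The wrist view shows the walnut pin upright in the picture, with rings at (371,149) and (371,380), between the brush and the beech dowel.

```bash
python3 - <<'E'
from h import *
np.set_printoptions(precision=4,suppress=True)
S=load('w2');c=lambda U,V,z:fe(S,(U+.5)/2.4-.5+160,(V+.5)/2.4-.5+60,z)
r1,r2=c(371,149,.034),c(371,380,.034);d=r2-r1
print(r1,r2,(r1+r2)/2,np.linalg.norm(d),np.degrees(np.arctan2(d[1],d[0])))
for z,V in((.026,265),):print(c(331,V,z),c(411,V,z),'brush edge',c(262,300,.025),'beech edge',c(484,265,.02))
m=(r1+r2)/2
go([m[0],m[1],.06],77.4);go([m[0],m[1],.021],77.4)
E
```

```text
[ 0.4496 -0.1457  0.034 ] [ 0.5613 -0.1709  0.034 ] [ 0.5054 -0.1583  0.034 ] 0.11449561905700631 -12.691678695400169
[ 0.5011 -0.1775  0.026 ] [ 0.5097 -0.1392  0.026 ] brush edge [ 0.5111 -0.2156  0.025 ] beech edge [ 0.5188 -0.1035  0.02  ]
t 2.45 pos [ 0.5084 -0.1525  0.2013] yaw 77.61 | shift [ 0.007  -0.0327  0.7065] turn 0.0012 rows 3.392482723762608
t 2.45 pos [ 0.5084 -0.1525  0.2013] yaw 77.61 | shift [ 0.0067 -0.033   0.9015] turn 0.0012 rows 4.326950713347137
```

Request:
move_arm(motion="0.24 0 -0.015 0.17 0; 0.24 0.005 -0.03 0.34 0; 0.24 0.005 -0.03 0.5 0; 0.24 0.005 -0.03 0.65 0; 0.24 0.005 -0.03 0.78 0; 0.24 0.005 -0.03 0.86 0; 0.24 0.005 -0.03 0.9 0; 0.24 0.005 -0.03 0.9 0; 0.24 0.005 -0.03 0.9 0")

```text
time: 3.2
position: [0.5069, -0.1585, 0.0225]
tool_rot: [0.107, 0.994, -0.0, 0.0]
ft_force: [0.2, 0.1, 0.6]
grip_width: 0.054
grip_force: 0.0
```

```bash
python3 - <<'E'
from h import *
go([.5054,-.1583,.021],77.4)
E
```

```text
t 3.2 pos [ 0.5069 -0.1585  0.0225] yaw 77.68 | shift [ 0.0075 -0.0008  0.0073] turn 0.0016 rows 0.05024629773988206
```

Centred on the pin. Closing.

Request:
move_arm(motion="-0.3 0.007 0 0.007 0; -0.3 0.007 0 0.007 0; -0.3 0.007 0 0.007 0; -0.3 0.007 0 0.007 0; -0.3 0.007 0 0.007 0; -0.3 0.007 0 0.007 0", newtons=30)

```text
time: 3.7
position: [0.5054, -0.1593, 0.0211]
tool_rot: [0.109, 0.994, 0.0, 0.001]
ft_force: [0.7, 3.0, 7.1]
grip_width: 0.0314
grip_force: 3.7
```

Request:
move_arm(motion="-0.3 0 0 -0.1 0; -0.3 0 0 -0.25 0; -0.3 0 0 -0.42 0; -0.3 0 0 -0.6 0; -0.3 0 0 -0.75 0; -0.3 0 0 -0.75 0")

```text
time: 4.2
position: [0.5086, -0.1616, 0.1763]
tool_rot: [0.108, 0.994, -0.003, 0.006]
ft_force: [1.2, -0.4, 0.4]
grip_width: 0.0305
grip_force: 0.0
```

```bash
python3 - <<'E'
from h import *
print(robot.get_obs()['ft_force'],robot.get_obs()['grip_width'])
go([.48,.035,.18],92);go([.501,.215,.14],108.7)
E
```

```text
[ 1.24851736 -0.41122402  0.42182997] 0.030536807770637428
t 4.2 pos [ 0.5086 -0.1616  0.1763] yaw 77.56 | shift [ 0.3511  0.9292 -0.0264] turn -0.0802 rows 4.765896178415052
t 4.2 pos [ 0.5086 -0.1616  0.1763] yaw 77.56 | shift [0.4448 1.8315 0.1688] turn -0.173 rows 9.075796087300416
```

The grip width went to 30 mm with no force, so the pin isn't held. I'll look before trying again.

```bash
python3 - <<'E'
from h import *
snap('wrist','w3');
p=load('w3')['p'][:,:,::-1]
cv2.imwrite('pics/w3b.png',cv2.resize(p[60:310,160:480],None,fx=2.4,fy=2.4,interpolation=cv2.INTER_CUBIC))
E
```

```text
(no output)
```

View pics/w3b.png

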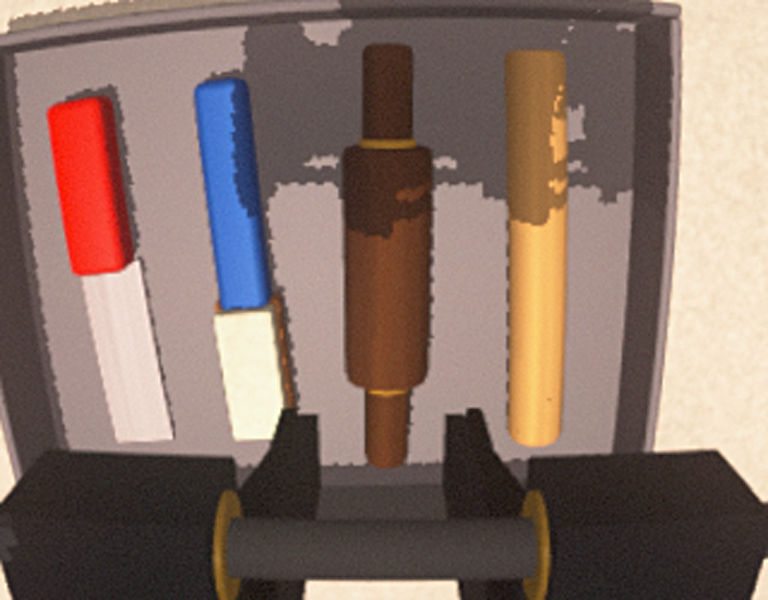

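The pin still lies in its place, at about (387,265) in the crop, so it was squeezed out downward. I'll check heights from the depth image.

```bash
python3 - <<'E'
from h import *
np.set_printoptions(precision=4,suppress=True)
for n,U,V in(('w2',371,265),('w3',387,265)):
    S=load(n);K=S['K']
    def P(U,V):
        u,v=(U+.5)/2.4-.5+160,(V+.5)/2.4-.5+60;D=S['d'];i,j=int(round(v)),int(round(u));d=np.median(D[i-1:i+2,j-1:j+2])
        a,b=(u-K[0,2])/K[0,0],(v-K[1,2])/K[1,1];th=np.hypot(a,b);k=np.tan(th)/th
        return S['t']+rot(S['a'])@np.array([a*k,b*k,1])*d
    print(n,'barrel tops',[P(U,q)[2] for q in(170,220,265,310,360)],'handles',P(U,100)[2],P(U,430)[2],'floor',P(310 if n=='w2' else 310,300))
    c=lambda U,V,z:fe(S,(U+.5)/2.4-.5+160,(V+.5)/2.4-.5+60,z)
    a,b=((371,149),(371,380)) if n=='w2' else ((387,144),(388,392))
    r1,r2=c(*a,.034),c(*b,.034);d=r2-r1;print((r1+r2)/2,np.linalg.norm(d),np.degrees(np.arctan2(d[1],d[0])))
    if n=='w3':
        tp=lambda U,V:P(U,V); print('finger tips',tp(300,430),tp(465,430))
o=robot.get_obs();print(o['position'],o['ft_force'],o['grip_width'],o['time']);go([.5054,-.1583,.021],77.4)
E
```

```text
w2 barrel tops [np.float64(0.045564236480219567), np.float64(0.04597913119790159), np.float64(0.046286956168841764), np.float64(0.04575446343837558), np.float64(0.04577733836337522)] handles 0.03733452316532809 0.03676240159246025 floor [ 0.5214 -0.195   0.0057]
[ 0.5054 -0.1583  0.034 ] 0.11449561905700631 -12.691678695400169
w3 barrel tops [np.float64(0.04582563513148191), np.float64(0.045912941066840185), np.float64(0.046315232033820763), np.float64(0.04582234530527646), np.float64(0.045519003767836796)] handles 0.03748929512731958 0.03675401344686702 floor [ 0.5176 -0.2008  0.0057]
[ 0.5053 -0.1592  0.034 ] 0.11507412075242542 -12.102420499513988
finger tips [ 0.494  -0.178   0.2024] [ 0.5021 -0.141   0.2023]
[ 0.5071 -0.1609  0.1737] [-0.4001 -0.3143 -0.1882] 0.030600981710519497 4.25
t 4.25 pos [ 0.5071 -0.1609  0.1737] yaw 77.55 | shift [0.017  0.0127 0.7634] turn 0.0008 rows 3.662700420572629
```

Heights are as expected (barrel top 46 mm, floor 6 mm). The contact was too high on the pads, so I'll go 5 mm lower to put the grasp point on the pin axis.

Request:
move_arm(motion="0.24 0.017 0.01 0 0; 0.24 0.017 0.01 0.02 0; 0.24 0.017 0.01 0.05 0; 0.24 0.017 0.01 0.2 0; 0.24 0.017 0.01 0.35 0; 0.24 0.017 0.01 0.5 0; 0.24 0.017 0.01 0.63 0; 0.24 0.017 0.01 0.71 0; 0.24 0.017 0.01 0.75 0; 0.24 0.017 0.01 0.77 0; 0.24 0.017 0.01 0.77 0; 0.24 0.017 0.01 0.77 0")

```text
time: 5.25
position: [0.5022, -0.1569, 0.0163]
tool_rot: [0.108, 0.994, -0.0, 0.0]
ft_force: [-0.6, 0.5, 0.4]
grip_width: 0.054
grip_force: 0.0
```

```bash
python3 - <<'E'
from h import *
go([.5054,-.1588,.016],77.6)
print(robot.get_obs()['ft_force'],robot.get_obs()['grip_width'])
E
```

```text
t 5.25 pos [ 0.5022 -0.1569  0.0163] yaw 77.56 | shift [-0.0178 -0.006   0.0017] turn -0.0002 rows 0.0906468798915528
[-0.61637484  0.54637605  0.38048156] 0.054003564190171265
```

Request:
move_arm(motion="-0.2 -0.01 -0.005 0.002 0; -0.2 -0.01 -0.005 0.002 0; -0.2 -0.01 -0.005 0.002 0; -0.2 -0.01 -0.005 0.002 0; -0.2 -0.01 -0.005 0.002 0; -0.2 -0.01 -0.005 0.002 0", newtons=12)

```text
time: 5.75
position: [0.5041, -0.1586, 0.0165]
tool_rot: [0.108, 0.994, -0.0, 0.001]
ft_force: [-1.0, -0.6, 3.7]
grip_width: 0.0357
grip_force: 11.9
```

```bash
python3 - <<'E'
from h import *
snap('wrist','w4');
p=load('w4')['p'][:,:,::-1]
cv2.imwrite('pics/w4b.png',cv2.resize(p[150:350,200:440],None,fx=3,fy=3,interpolation=cv2.INTER_CUBIC))
o=robot.get_obs();print(o['grip_width'],o['grip_force'],o['ft_force'],o['moment'])
E
```

```text
0.0357396547653326 12.008011937141418 [ 0.22030847 -0.72834982  4.41486114] [-0.16145666  0.10952375  0.03186294]
```

View pics/w4b.png

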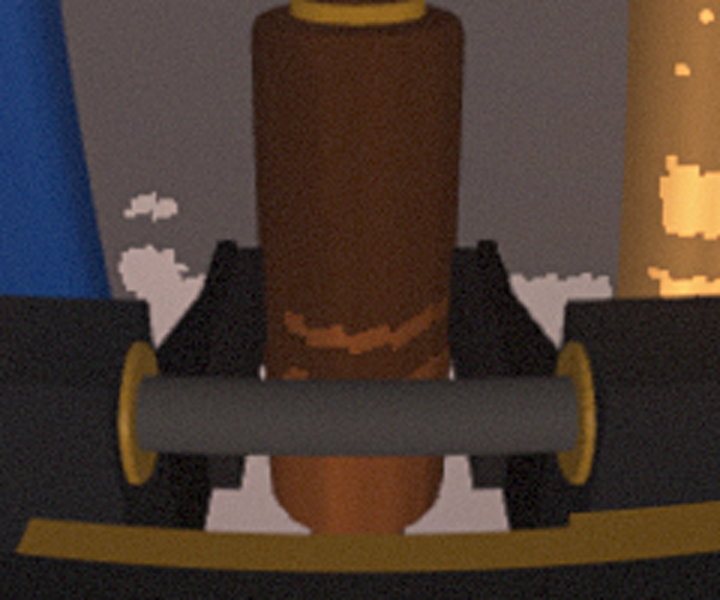

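The pads sit on both sides of the barrel, at about (262,300) and (450,300). I'll tighten in place and watch the width.

Request:
move_arm(motion="-0.5 0 0 0 0; -0.5 0 0 0 0; -0.5 0 0 0 0", newtons=25)

```text
time: 6.05
position: [0.5041, -0.1586, 0.0164]
tool_rot: [0.108, 0.994, -0.0, 0.001]
ft_force: [-1.7, -1.1, 7.1]
grip_width: 0.035
grip_force: 24.3
```

Request:
move_arm(motion="-0.6 0 0 -0.01 0; -0.6 0 0 -0.025 0; -0.6 0 0 -0.04 0; -0.6 0 0 -0.05 0; -0.6 0 0 -0.05 0; -0.6 0 0 -0.05 0", newtons=25)

```text
time: 6.55
position: [0.5037, -0.1581, 0.0258]
tool_rot: [0.108, 0.994, 0.0, -0.0]
ft_force: [-0.2, 0.2, -2.5]
grip_width: 0.0351
grip_force: 22.7
```

It's held, with about 2.5 N of weight showing at the wrist. Lifting on.

Request:
move_arm(motion="-0.6 0 0 -0.05 0; -0.6 0 0 -0.12 0; -0.6 0 0 -0.22 0; -0.6 0 0 -0.34 0; -0.6 0 0 -0.46 0; -0.6 0 0 -0.58 0; -0.6 0 0 -0.67 0; -0.6 0 0 -0.72 0; -0.6 0 0 -0.75 0; -0.6 0 0 -0.75 0")

```text
time: 7.38
position: [0.5041, -0.1583, 0.177]
tool_rot: [0.108, 0.994, -0.0, 0.001]
ft_force: [-0.7, 0.4, -1.6]
grip_width: 0.0351
grip_force: 22.7
```

```bash
python3 - <<'E'
from h import *
print(robot.get_obs()['ft_force'],robot.get_obs()['grip_width'],robot.get_obs()['moment'])
go([.50,.03,.17],92)
E
```

```text
[-0.65776297  0.35533192 -1.63423112] 0.035081444316370496 [-0.03701462 -0.00212001 -0.06659519]
t 7.3833 pos [ 0.5041 -0.1583  0.177 ] yaw 77.55 | shift [0.2228 0.9151 0.0338] turn -0.0803 rows 4.520198382943663
```

Request:
move_arm(motion="-0.6 0.02 0.05 0 0; -0.6 0.04 0.14 0 -0.01; -0.6 0.06 0.24 0 -0.02; -0.6 0.08 0.35 0 -0.03; -0.6 0.1 0.46 0 -0.04; -0.6 0.13 0.57 0 -0.05; -0.6 0.15 0.68 0 -0.06; -0.6 0.18 0.78 0 -0.07; -0.6 0.2 0.86 0 -0.08; -0.6 0.22 0.91 0 -0.08; -0.6 0.22 0.92 0 -0.08")

```text
time: 8.3
position: [0.4982, 0.0333, 0.1745]
tool_rot: [-0.018, 1.0, 0.001, -0.002]
ft_force: [-0.1, 0.3, -2.3]
grip_width: 0.035
grip_force: 22.7
```

```bash
python3 - <<'E'
from h import *
print(robot.get_obs()['ft_force'],robot.get_obs()['grip_width'])
go([.4999,.2146,.17],108.7)
E
```

```text
[-0.07612337  0.34701514 -2.32784926] 0.03502740268681307
t 8.3 pos [0.4982 0.0333 0.1745] yaw 92.04 | shift [-0.0409  0.9054  0.0238] turn -0.0926 rows 4.3483814236857725
```

Request:
move_arm(motion="-0.6 0 0.05 0 -0.01; -0.6 -0.01 0.14 0 -0.02; -0.6 -0.01 0.24 0 -0.03; -0.6 -0.02 0.35 0 -0.04; -0.6 -0.02 0.46 0 -0.05; -0.6 -0.03 0.57 0 -0.06; -0.6 -0.03 0.68 0 -0.07; -0.6 -0.04 0.78 0.01 -0.08; -0.6 -0.04 0.86 0.02 -0.09; -0.6 -0.041 0.9 0.02 -0.093; -0.6 -0.041 0.905 0.02 -0.093; -0.6 -0.041 0.905 0.02 -0.093")

```text
time: 9.3
position: [0.5024, 0.2118, 0.1716]
tool_rot: [-0.162, 0.987, -0.0, -0.0]
ft_force: [0.1, -1.1, -3.0]
grip_width: 0.0353
grip_force: 22.7
```

```bash
python3 - <<'E'
from h import *
print(robot.get_obs()['ft_force'],robot.get_obs()['grip_width'])
go([.4999,.2146,.0375],108.7)
snap('wrist','w5'); p=load('w5')['p'][:,:,::-1]
cv2.imwrite('pics/w5b.png',cv2.resize(p[60:310,160:480],None,fx=2.4,fy=2.4,interpolation=cv2.INTER_CUBIC))
E
```

```text
[ 0.13625983 -1.13023132 -2.95327444] 0.03525708058477419
t 9.3 pos [0.5024 0.2118 0.1716] yaw 108.7 | shift [0.0069 0.0174 0.6706] turn 0.0 rows 3.2173735746536534
```

View pics/w5b.png

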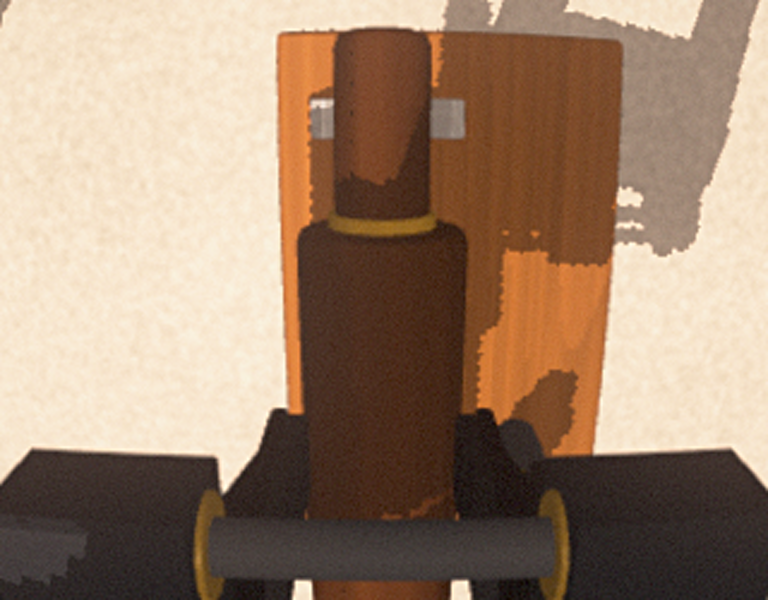

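The pin is held, with its near handle at (383,120) above the near cradle (cradle centre about (388,118)). I'll check tilt, yaw and end position from the depth.

```bash
python3 - <<'E'
from h import *
np.set_printoptions(precision=4,suppress=True)
S=load('w5');K=S['K']
def P(U,V):
    u,v=(U+.5)/2.4-.5+160,(V+.5)/2.4-.5+60;D=S['d'];i,j=int(round(v)),int(round(u));d=np.median(D[i-1:i+2,j-1:j+2])
    a,b=(u-K[0,2])/K[0,0],(v-K[1,2])/K[1,1];th=np.hypot(a,b);k=np.tan(th)/th
    return S['t']+rot(S['a'])@np.array([a*k,b*k,1])*d
for q in[(383,50),(383,120),(383,200),(383,260),(383,350),(383,450)]:print(P(*q))
c=lambda U,V,z:fe(S,(U+.5)/2.4-.5+160,(V+.5)/2.4-.5+60,z)
e=c(383,32,.181);r=c(383,226,.186);l=c(300,380,.181);rr=c(462,380,.181)
print('end',e,'ring',r,'barrel edges mid',(l+rr)/2)
d=((l+rr)/2-c(383,120,.181))[:2];print('ang',np.degrees(np.arctan2(d[1],d[0])))
x=np.array([np.cos(np.radians(18.7)),np.sin(np.radians(18.7))]);y=np.array([-x[1],x[0]])
o=robot.get_obs()['position'][:2]
for q in(e,r,(l+rr)/2):print('rel tcp',(q[:2]-o)@x,(q[:2]-o)@y)
E
```

```text
[0.4128 0.1818 0.192 ]
[0.4269 0.1866 0.1925]
[0.4433 0.1922 0.1918]
[0.454  0.1958 0.2004]
[0.4726 0.202  0.2011]
[0.4953 0.2098 0.2012]
end [0.4082 0.1803 0.181 ] ring [0.4497 0.1943 0.186 ] barrel edges mid [0.4871 0.2065 0.181 ]
ang 18.26511976693692
rel tcp -0.09917882057491484 0.0007624789069890182
rel tcp -0.0553986849665375 0.0007540071659610494
rel tcp -0.0161102358798752 0.0002826672339706656
```

Level, straight, and centred within 1 mm; the pin axis is 9.6 mm above the TCP. Lowering now.

Request:
move_arm(motion="-0.6 0.003 0.008 0.05 0; -0.6 0.005 0.015 0.12 0; -0.6 0.005 0.015 0.2 0; -0.6 0.005 0.015 0.28 0; -0.6 0.005 0.015 0.36 0; -0.6 0.005 0.015 0.44 0; -0.6 0.005 0.015 0.5 0; -0.6 0.005 0.015 0.54 0; -0.6 0.005 0.015 0.57 0; -0.6 0.005 0.015 0.58 0; -0.6 0.005 0.015 0.58 0; -0.6 0.005 0.015 0.58 0")

```text
time: 10.35
position: [0.501, 0.2147, 0.0563]
tool_rot: [-0.162, 0.987, 0.0, 0.001]
ft_force: [-0.8, 0.8, -2.7]
grip_width: 0.0352
grip_force: 22.7
```

```bash
python3 - <<'E'
from h import *
print(robot.get_obs()['ft_force'],robot.get_obs()['grip_width'])
go([.5002,.2142,.0375],108.7)
E
```

```text
[-0.79936153  0.79365303 -2.68429425] 0.035163248035754976
t 10.35 pos [0.501  0.2147 0.0563] yaw 108.68 | shift [ 0.0046 -0.0009  0.0939] turn -0.0001 rows 0.4507425866289839
```

Request:
move_arm(motion="-0.6 0.004 0 0.02 0; -0.6 0.004 0 0.04 0; -0.6 0.004 0 0.06 0; -0.6 0.004 0 0.075 0; -0.6 0.004 0 0.085 0; -0.6 0.004 0 0.092 0; -0.6 0.004 0 0.092 0; -0.6 0.004 0 0.092 0")

```text
time: 11.02
position: [0.4999, 0.214, 0.0378]
tool_rot: [-0.163, 0.987, -0.0, 0.0]
ft_force: [-1.8, -2.9, 2.7]
grip_width: 0.0355
grip_force: 23.6
```

Supported: the wrist force changed sign from −2.7 N to +2.7 N. Opening gently.

Request:
move_arm(motion="-0.15 0 0 0 0; -0.1 0 0 0 0; -0.05 0 0 0 0; 0 0 0 0 0; 0.1 0 0 0 0; 0.25 0 0 0 0; 0.25 0 0 0 0; 0.25 0 0 0 0; 0.25 0 0 0 0", newtons=10)

```text
time: 11.77
position: [0.4997, 0.2145, 0.0374]
tool_rot: [-0.162, 0.987, 0.0, -0.0]
ft_force: [0.8, -0.2, -0.3]
grip_width: 0.054
grip_force: 0.0
```

Request:
move_arm(motion="0.3 0 0 -0.05 0; 0.3 0 0 -0.15 0; 0.3 0 0 -0.3 0; 0.3 0 0 -0.5 0; 0.3 0 0 -0.7 0; 0.3 0 0 -0.75 0; 0.3 0 0 -0.75 0")

```text
time: 12.35
position: [0.5025, 0.2151, 0.192]
tool_rot: [-0.162, 0.987, 0.0, 0.005]
ft_force: [-0.2, 0.1, -0.8]
grip_width: 0.0565
grip_force: 0.0
```

```bash
python3 - <<'E'
from h import *
print(robot.get_obs()['ft_force'],robot.get_obs()['grip_width'])
snap('wrist','w6'); p=load('w6')['p'][:,:,::-1]
cv2.imwrite('pics/w6b.png',cv2.resize(p[60:310,160:480],None,fx=2.4,fy=2.4,interpolation=cv2.INTER_CUBIC))
go([.560,.303,.2],108.7)
E
```

```text
[-0.23169396  0.1050756  -0.77515437] 0.05646563132830474
t 12.4 pos [0.5006 0.2147 0.1893] yaw 108.7 | shift [-0.4232  0.3231 -0.0518] turn -0.0 rows 2.5656762196865053
```

View pics/w6b.png

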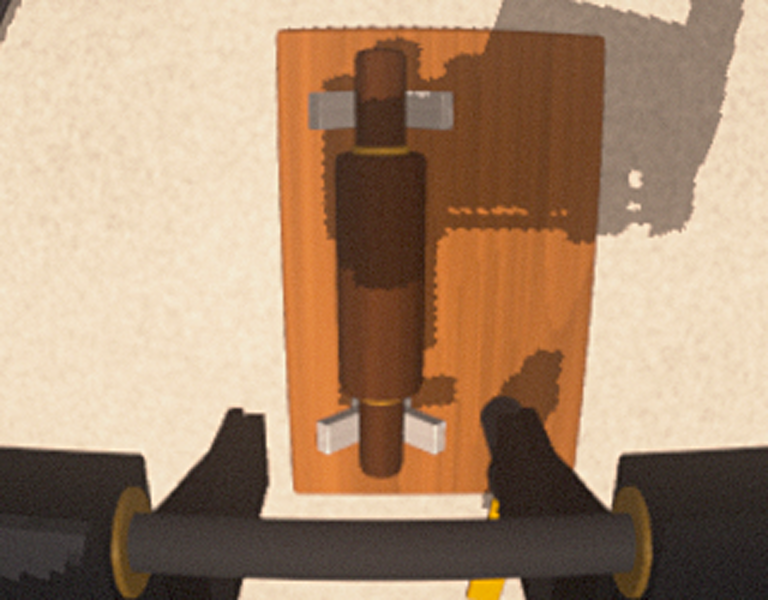

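The pin is seated in both cradles (handles at (381,110) and (381,440)) and has been let go. Next is the knob, at about (500,410).

```bash
python3 - <<'E'
from h import *
print('can',px(load('top'),143,162,.15))
go([.560,.303,.2],108.7)
E
```

```text
can [0.61308733 0.51033768 0.15      ]
t 12.4 pos [0.5006 0.2147 0.1893] yaw 108.7 | shift [-0.4232  0.3231 -0.0518] turn -0.0 rows 2.5656762196865053
```

Request:
move_arm(motion="0.4 -0.08 0.06 -0.05 0; 0.4 -0.2 0.15 -0.05 0; 0.4 -0.32 0.25 -0.05 0; 0.4 -0.4 0.3 -0.05 0; 0.4 -0.42 0.32 -0.05 0; 0.4 -0.42 0.323 -0.05 0; 0.4 -0.423 0.323 -0.05 0")

```text
time: 12.98
position: [0.5571, 0.3018, 0.1954]
tool_rot: [-0.163, 0.987, -0.001, -0.003]
ft_force: [-0.2, -0.9, -0.9]
grip_width: 0.0607
grip_force: 0.0
```

```bash
python3 - <<'E'
from h import *
go([.560,.303,.086],108.7)
E
```

```text
t 12.9833 pos [0.5571 0.3018 0.1954] yaw 108.71 | shift [-0.0183  0.0012  0.5468] turn 0.0001 rows 2.623820253735667
```

Request:
move_arm(motion="0.4 -0.01 0 0.08 0; 0.4 -0.015 0 0.2 0; 0.4 -0.015 0 0.32 0; 0.4 -0.015 0 0.42 0; 0.4 -0.015 0 0.5 0; 0.4 -0.015 0 0.54 0; 0.4 -0.015 0 0.545 0; 0.4 -0.015 0 0.545 0")

```text
time: 13.65
position: [0.5614, 0.3029, 0.0883]
tool_rot: [-0.162, 0.987, -0.0, -0.001]
ft_force: [-0.5, -0.2, -0.1]
grip_width: 0.0612
grip_force: 0.0
```

```bash
python3 - <<'E'
from h import *
go([.560,.303,.086],108.7);print(robot.get_obs()['ft_force'])
E
```

```text
t 13.65 pos [0.5614 0.3029 0.0883] yaw 108.66 | shift [0.0067 0.0028 0.0113] turn -0.0002 rows 0.0644451161583593
[-0.48784524 -0.17243718 -0.1424005 ]
```

Request:
move_arm(motion="-0.8 0.005 0 0.008 0; -0.8 0.005 0 0.008 0; -0.8 0.005 0 0.008 0; -0.8 0.005 0 0.008 0; -0.8 0.005 0 0.008 0; -0.8 0.005 0 0.008 0; -0.8 0.005 0 0.008 0; -0.8 0.005 0 0.008 0", newtons=15)

```text
time: 14.32
position: [0.5612, 0.3033, 0.087]
tool_rot: [-0.162, 0.987, -0.0, 0.0]
ft_force: [-0.1, -1.0, 0.8]
grip_width: 0.017
grip_force: 13.8
```

Request:
move_arm(motion="-0.8 0 0 0 0.02; -0.8 0 0 0 0.055; -0.8 0 0 0 0.09; -0.8 0 0 0 0.125; -0.8 0 0 0 0.16; -0.8 0 0 0 0.195; -0.8 0 0 0 0.23; -0.8 0 0 0 0.265; -0.8 0 0 0 0.3; -0.8 0 0 0 0.335; -0.8 0 0 0 0.37; -0.8 0 0 0 0.4")

```text
time: 15.32
position: [0.562, 0.3046, 0.087]
tool_rot: [0.451, 0.893, 0.002, 0.0]
ft_force: [2.4, 3.7, -1.2]
grip_width: 0.0156
grip_force: 14.9
```

```bash
python3 - <<'E'
from h import *
go([.5612,.3033,.087],18.7);o=robot.get_obs();print(o['ft_force'],o['moment'],o['grip_width'])
E
```

```text
t 15.3167 pos [0.562  0.3046 0.087 ] yaw 36.39 | shift [-0.003  -0.0071  0.0002] turn 0.0983 rows 0.03682765325379835
[ 2.36166467  3.69312362 -1.15866098] [ 0.44959649 -0.20809652  0.0599531 ] 0.015602940177638469
```

Request:
move_arm(motion="-0.8 0 0 0 0.03; -0.8 0 0 0 0.06; -0.8 0 0 0 0.08; -0.8 0 0 0 0.095; -0.8 0 0 0 0.102; -0.8 0 0 0 0.106; -0.8 0 0 0 0.106; -0.8 0 0 0 0.106")

```text
time: 15.98
position: [0.5623, 0.3046, 0.0871]
tool_rot: [0.59, 0.807, 0.002, 0.001]
ft_force: [2.6, 5.5, -1.6]
grip_width: 0.0157
grip_force: 15.2
```

```bash
python3 - <<'E'
from h import *
go([.5612,.3033,.087],18.7);o=robot.get_obs();print(o['ft_force'],o['moment'],o['grip_width'])
E
```

```text
t 15.9833 pos [0.5623 0.3046 0.0871] yaw 17.66 | shift [-0.0043 -0.0073  0.0004] turn -0.0058 rows 0.04054265773382193
[ 2.63199915  5.46477101 -1.61053379] [ 0.8168154  -0.43606662  0.28401574] 0.01568694374147404
```

Request:
move_arm(motion="-0.8 0 0 0 0.008; -0.8 0 0 0 0.016; -0.8 0 0 0 0.016; -0.8 0 0 0 0.016")

```text
time: 16.32
position: [0.5623, 0.3046, 0.0871]
tool_rot: [0.61, 0.792, 0.002, 0.001]
ft_force: [1.8, 5.0, -1.0]
grip_width: 0.0156
grip_force: 15.8
```

```bash
python3 - <<'E'
from h import *
print(yaw());o=robot.get_obs();print(o['ft_force'],o['moment'],o['grip_width'])
E
```

```text
14.821847641165835
[ 1.75769133  4.96332389 -1.04239042] [ 0.81572368 -0.44413709  0.38385215] 0.01563602194559805
```

The moment rose to 0.38 N·m, so it's at the stop. Release and rise. I've already used up my picture views (11, one over the limit), so I'll verify numerically.

Request:
move_arm(motion="-0.4 0 0 0 0; 0 0 0 0 0; 0.4 0 0 0 0; 0.4 0 0 0 0; 0.4 0 0 0 0; 0.4 0 0 0 0; 0.4 0 0 0 0")

```text
time: 16.9
position: [0.5609, 0.3031, 0.0868]
tool_rot: [0.611, 0.792, -0.0, -0.0]
ft_force: [0.4, 0.0, -0.0]
grip_width: 0.0542
grip_force: 0.0
```

Request:
move_arm(motion="0.4 0 0 -0.08 0; 0.4 0 0 -0.2 0; 0.4 0 0 -0.4 0; 0.4 0 0 -0.6 0; 0.4 0 0 -0.8 0; 0.4 0 0 -1 0; 0.4 0.2 0 -1 0; 0.4 0.4 0 -1 0; 0.4 0.4 0 -1 0; 0.4 0.4 0 -1 0")

```text
time: 17.73
position: [0.5395, 0.3824, 0.2868]
tool_rot: [0.609, 0.793, -0.0, 0.0]
ft_force: [0.3, -0.7, -0.7]
grip_width: 0.0609
grip_force: 0.0
```

```bash
python3 - <<'E'
from h import *
np.set_printoptions(precision=4,suppress=True)
snap('top','top2');snap('scene','sc2')
m=np.array([.501,.215]);t=np.radians(18.7);x=np.array([np.cos(t),np.sin(t)]);y=np.array([-x[1],x[0]])
for n in('top2','sc2'):
    S=load(n);K=S['K'];v,u=np.mgrid[:400,:640];r=np.stack([(u-K[0,2])/K[0,0],(v-K[1,2])/K[1,1],np.ones_like(u)],-1)*S['d'][...,None]
    P=(r@rot(S['a']).T+S['t']).reshape(-1,3);C=S['p'].reshape(-1,3).astype(int)
    L=np.c_[(P[:,:2]-m)@x,(P[:,:2]-m)@y,P[:,2]]
    near=(abs(L[:,0])<.18)&(abs(L[:,1])<.18)
    ye=near&(C[:,0]>150)&(C[:,1]>110)&(C[:,2]<70)&(L[:,2]>.05);Q=L[ye]
    if len(Q)>5:
        s,vt=np.linalg.svd(Q[:,:2]-Q[:,:2].mean(0),full_matrices=False)[1:];print(n,'yellow',len(Q),Q.min(0),Q.max(0),np.median(Q,0),'dir',vt[0])
    kb=near&(C.max(1)<60)&(L[:,2]>.095)&(L[:,2]<.115);Q=L[kb]
    if len(Q)>5:print(n,'knob',len(Q),Q.min(0),Q.max(0),np.median(Q,0))
    pn=near&(abs(L[:,1])<.03)&(L[:,2]>.052)&(L[:,2]<.075)&(abs(L[:,0])<.05);Q=L[pn];print(n,'barrel',len(Q),Q[:,2].max(),np.median(Q,0))
o=robot.get_obs();print(o['time'],o['position'],o['q'])
E
```

```text
top2 yellow 111 [-0.0563 -0.013   0.06  ] [0.0974 0.0468 0.0808] [0.0873 0.0158 0.073 ] dir [0.1913 0.9815]
top2 knob 78 [0.078  0.0439 0.0958] [0.0937 0.0856 0.1149] [0.0847 0.0638 0.1076]
top2 barrel 402 0.07381276379259694 [ 0.0004 -0.0004  0.0641]
sc2 yellow 74 [ 0.08   -0.0106  0.0661] [0.0969 0.0391 0.0814] [0.0898 0.0134 0.0735] dir [0.0477 0.9989]
sc2 knob 61 [0.0852 0.0476 0.0954] [0.0987 0.0863 0.114 ] [0.0931 0.068  0.1062]
sc2 barrel 357 0.07463588837569746 [0.0018 0.0022 0.0643]
17.8333 [0.5404 0.3803 0.2863] [ 0.4448  0.507   1.2361 -0.0008  1.3999  0.1873]
```

```bash
python3 - <<'E'
from h import *
m=np.array([.501,.215]);t=np.radians(18.7);x=np.array([np.cos(t),np.sin(t)]);y=np.array([-x[1],x[0]])
for n in('top2','sc2'):
    S=load(n);K=S['K'];v,u=np.mgrid[:400,:640];r=np.stack([(u-K[0,2])/K[0,0],(v-K[1,2])/K[1,1],np.ones_like(u)],-1)*S['d'][...,None]
    P=(r@rot(S['a']).T+S['t']).reshape(-1,3);C=S['p'].reshape(-1,3).astype(int)
    L=np.c_[(P[:,:2]-m)@x,(P[:,:2]-m)@y,P[:,2]]
    Q=L[(L[:,0]>.06)&(L[:,0]<.15)&(abs(L[:,1])<.18)&(C[:,0]>150)&(C[:,1]>110)&(C[:,2]<70)&(L[:,2]>.064)]
    kb=L[(abs(L[:,0]-.085)<.04)&(abs(L[:,1]-.065)<.04)&(C.max(1)<60)&(L[:,2]>.103)&(L[:,2]<.114)]
    for q in(Q,kb):
        d=np.linalg.svd(q[:,:2]-q[:,:2].mean(0),full_matrices=False)[2][0];print(n,len(q),q.mean(0).round(4),'deg off -y:',round(np.degrees(np.arctan(d[0]/d[1])),1))
# what changed elsewhere
a,b=load('top'),load('top2');D=(abs(a['p'].astype(int)-b['p']).max(2)>60).astype('uint8')
D=cv2.morphologyEx(D,cv2.MORPH_OPEN,np.ones((3,3)));k,_,st,_=cv2.connectedComponentsWithStats(D);print([tuple(map(int,s)) for s in st[1:] if s[4]>25])
E
```

```text
top2 109 [0.0872 0.0161 0.0731] deg off -y: -0.9
top2 63 [0.0857 0.0652 0.1084] deg off -y: 1.7
sc2 74 [0.0894 0.013  0.0734] deg off -y: 2.7
sc2 42 [0.0919 0.0677 0.1083] deg off -y: 2.8
[(94, 102, 33, 23, 454), (69, 120, 165, 280, 19775), (214, 159, 7, 20, 118), (361, 171, 20, 67, 742), (146, 175, 8, 7, 45), (226, 174, 20, 11, 116), (141, 187, 9, 5, 34), (239, 190, 5, 11, 34), (243, 203, 9, 21, 74), (254, 207, 7, 14, 59), (254, 226, 7, 5, 32), (72, 307, 11, 5, 40), (71, 312, 8, 5, 34), (0, 314, 8, 13, 74), (69, 321, 12, 16, 132), (72, 346, 14, 12, 102), (353, 372, 19, 28, 301), (265, 387, 24, 13, 171), (94, 391, 18, 9, 114)]
```

```bash
python3 -c "
from rig import robot
print(robot.hand_in())"
```

```text
the job is handed in; nothing more can be done
None
```

The walnut pin is resting in both cradles and the keeper is turned to its stop across the handle (depth images put it within about 3° of straight); the job was handed in at 17.8 s after a first grasp that slipped and left the pin in the crate, and I viewed 11 pictures, one over the limit of 10.

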